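# Swing the goniometer lamp to the rider mark and reclamp it

### The job

On the bench goniometer, loosen the clamp with its lever knob, swing the lamp arm until its pointer stands over the line of the rider on the scale, and clamp it there again: tighten by feel until pushing the lever at its post takes about 5 N more than it takes to turn it free, not slack and not forced. Never drag the lamp arm round while the clamp is biting, do not shift the rider, and leave the other things on the bench alone.

Things in the scene. Friction and masses are not known exactly. Their poses are not given: they have to be found in the camera images.
- goniometer: The fixed instrument. Origin on the bench under the pivot of the lamp arm. Round base, radius 85 mm; on its -y side an aluminium scale arc, radius 150 to 200 mm, top 20 mm above the bench, ticks every 5 degrees; on its +y side a grey bridge (top 74 to 82 mm high, 184 mm long in x, 30 mm wide) carries the clamp 55 mm from the pivot. Only the lever knob, both posts and the lamp tube rise above it.
- pivot (a point): Point on the vertical axis of the lamp arm, 42 mm above the bench.
- clamp_axis (a point): Point on the vertical axis of the clamp's lever knob, 12 mm lower than lever_post; the knob's hub (38 mm wide) ends 6 mm under this point.
- lever_post (a point): Middle of the grip of the round black upright post at the end of the clamp lever: 16 mm thick, 60 mm from the clamp axis, 120 mm above the bench (4 mm more or less with the bridge), top 18 mm above this point; the lever bar below has its top 25 mm under this point. It can be held in the gripper and led round the axis, or pushed from the side with shut fingers.
- clamp (a joint): Lever angle, rad: 0 = backed-off stop, max 2.9, grows clockwise from above (tightening). At 1.3 the lever points along the goniometer's +y. Starts clamped near 2.0; surely free below 0.6. The bite angle is unknown: anywhere from 0.65 to 1.95, and 0.05 to 0.25 less at the mark than at the start. Turning it free takes 5 to 9 N at the post; past the bite the push rises by 6 to 8 N per rad.
- lamp_post (a point): Middle of the grip of the round black upright post near the end of the lamp arm: 16 mm thick, on the arm's centre line 150 mm from the pivot, rising from 42 to 108 mm above the bench; this point is 88 mm up. The black lamp tube (30 mm thick, top 81 mm up) ends 40 mm short of the post on the pivot side; the arm is a bar 24 mm wide, top 42 mm up.
- swing (a joint): Angle of the lamp arm in rad, anticlockwise from above positive, range -0.95 to 0.95; at 0 the arm points along the goniometer's -y. When free it swings with about 1 N at the post and stays where it is left.
- pointer (a point): Tip of the thin dark pointer blade at the end of the lamp arm, on its centre line, 185 mm from the pivot, 32 mm above the bench.
- mark (a point): The angle mark: a point on the dark centre line of the rider, the brass saddle (14 mm wide, 50 mm long radially, 4 mm thick, top 26 mm above the bench) on the scale arc; 185 mm from the pivot. The arm and its pointer pass over it. It always lies anticlockwise of the pointer at the start.
- shoe: The clamp's brake shoe, a steel pin under the bridge: the lever drives it down onto the lamp arm's disc. Its force on the disc grows by about 48 N per rad past the bite and is about 40 N when the lever takes 5 N more than free (3.5 to 6.5 N more are right). At the start it may be too tight or too slack, so the old lever angle is no guide to the new one. The screw holds where it is left.
- wash_bottle: White wash bottle, 72 mm thick, with a blue bent spout, 220 mm high; origin at its foot. Leave alone.
- vial: Green vial with cap, 28 mm wide, 59 mm high, beside the scale arc on the robot's side; origin at its foot. Leave alone.
- prism_box: Small wooden box, 50 x 70 x 30 mm high, close behind the clamp bridge; origin at its foot. Leave alone.
- petri_dish: Glass dish, 90 mm wide, 16 mm high; origin at its foot. Leave alone.

How it is judged:
By the outcome, as a careful person would: the job done as asked, in the order asked, and still so for the second after the job is handed in, with the robot touching nothing.
It also fails if it takes over 72 s, if anything falls off the work surface, if the arm or the gripper's body presses on something with over 40 N, if the wrist force passes 120 N, or if a joint passes its speed limit or range.

### The arm

A 7-joint arm with a two-finger parallel gripper is mounted at the origin on the work surface. World frame = base frame: x ahead of the robot, y to its left, z up, the work surface at z = 0. Lengths are in m, angles in rad, forces in N, time in s.
With the tool pointing down it reaches from about 0.425 to 0.825 m from the base axis. Payload 3.6 kg.
Tool frame: the origin (TCP) lies where the fingers leave the gripper's body, on its centre line; the fingertips stand 73 mm ahead of it and the grasp point (between the pads) lies 54 mm ahead of it; x points along the fingers, y is the direction in which the jaws open and shut, and the axes are right-handed (so a half turn about x gives the same grasp; the last joint's range is limited). The gripper opens to 85 mm and grips with 20 to 120 N. Pads are 22 mm wide; open, the fingers measure 114 mm over their backs; the gripper's body (76 mm by 85 mm) begins 54 mm behind the grasp point. The pads swing forward as they close: fully open they stand 13 mm farther back than shut.
Start: joints at [1.31, 0.615, -0.013, 1.423, 0.008, 1.103, -0.04], TCP at [0.151, -0.632, 0.304] pointing down, gripper open.
Joint ranges: [-3.12, 3.12], [-0.3, 2.06], [-1.34, 1.32], [0.26, 2.42], [-1.36, 4.5], [0.01, 1.98], [-2.84, 2.84]. Speed limits (rad/s): [2.79, 2.79, 3.14, 3.14, 3.14, 3.14, 3.14].

### API

Orientations are given as a unit quaternion [x, y, z, w].
In Python, from station import arm, snapshot, camera_info, ticket gives the robot as it stands. Calls block until the motion is done:
- arm.movep(position, orientation): joint-space move of the TCP to a pose.
- arm.line_to(position, velocity=0.15, ori=None): straight line of the TCP; ori=None keeps the orientation; velocity is the mean speed in m/s.
- arm.move_j(angles): joint-space move.
- arm.move_gripper(opening, effort=None): opening from 0.0 (shut) to 1.0 (fully open); effort is the grip in N (None keeps the last); returns when the fingers have stopped.
- arm.pause(seconds).
- arm.ik(position, orientation): joint angles nearest the present ones, or None.
- snapshot(name): name is "side" or "top" or "wrist"; returns the picture (480x640x3 uint8, blue, green, red); there is no depth.
- camera_info(name): a dict with "fx", "fy", "cx", "cy" (pixels), "dist_coeffs" ([k1, k2, p1, p2, k3] as OpenCV has them; the pictures are not rectified), "R" (3x3) and "t" (3): a world point X has camera coordinates R X + t; the wrist camera has in their place "T_tool_cam" (4x4, takes a point from camera to tool coordinates, whose origin is the TCP and whose axes are the tool frame's). Camera axes: x right, y down, z forward; pixel columns grow to the right and rows downward; lengths in m; the calibration is good to about 2 mm. A picture is of the moment at which its call begins: read the wrist's pose just before it. camera_info takes no time and is no camera call.
A pose or a line that the arm cannot do raises arm.MotionError and nothing moves.
- ticket.finish_job(): hands the job in, once; it reports no verdict.
Readings, each from a call of its own:
- arm.read_time(): time.
- arm.read_joint_positions(): joint angles.
- arm.read_dq(): joint speeds.
- arm.read_effort(): joint torques, N m.
- arm.read_tool_pos(): TCP position.
- arm.read_eef_rot(): TCP orientation.
- arm.read_ft_force(): force on the tool from outside, world axes, zero at the start.
- arm.read_wrist_torque(): the same for the moment, N m.
- arm.read_opening(): opening from 0.0 (shut) to 1.0 (fully open).
Only numpy, scipy, OpenCV 4.12 (cv2) and the standard library are available. Lean on these libraries where they do the work, as an engineer would, in place of code of your own. Each camera call takes 0.05 s, during which the arm holds its last target. There are 200 camera calls.

## Working session

There is one attempt and no reset: what is moved stays moved. The work goes in short steps, each a Python script; the robot and the scene stay as the last script left them, time stands still between calls to the robot, and variables do not carry over. Pictures are saved under pics/ and viewed, about 8 in all and at most 12, crops included, and the job is handed in when it is done.

```bash
ls; mkdir -p pics
python3 - <<'E'
from station import *
import cv2,numpy as np
for n in ("side","top"):
    cv2.imwrite(f"pics/{n}0.png",snapshot(n)); 
for n in ("side","top","wrist"): print(n,camera_info(n))
print(arm.read_time(),arm.read_eef_rot(),arm.read_ft_force())
E
```

```text
pics
side {'fx': 572.2190988219006, 'fy': 572.2190988219006, 'cx': 308.5638440760502, 'cy': 231.2102726982986, 'dist_coeffs': array([-0.00649361,  0.        ,  0.        ,  0.        ,  0.        ]), 'R': array([[ 0.9909351 , -0.1337047 ,  0.01306466],
       [-0.06061862, -0.53180449, -0.84469484],
       [ 0.11988752,  0.8362458 , -0.53508872]]), 't': array([-0.53082435,  0.13732583,  0.9916344 ])}
top {'fx': 552.0516648167301, 'fy': 552.0516648167301, 'cx': 311.48550949222397, 'cy': 242.07761786565888, 'dist_coeffs': array([0.03363482, 0.        , 0.        , 0.        , 0.        ]), 'R': array([[-1.13667464e-02, -9.99935209e-01, -6.11965695e-04],
       [-9.97899284e-01,  1.13826346e-02, -6.37765960e-02],
       [ 6.37794297e-02, -1.14252262e-04, -9.97964013e-01]]), 't': array([0.03734623, 0.53325413, 1.28322675])}
wrist {'fx': 402.0791342090595, 'fy': 402.0791342090595, 'cx': 321.30840683263864, 'cy': 240.60706885476333, 'dist_coeffs': array([-0.06401164,  0.        ,  0.        ,  0.        ,  0.        ]), 'T_tool_cam': array([[ 7.84084135e-04, -3.15884745e-01,  9.48797245e-01,
        -6.94457446e-02],
       [ 9.99999691e-01,  3.01708846e-04, -7.25949273e-04,
         3.90848372e-04],
       [-5.69442209e-05,  9.48797521e-01,  3.15884884e-01,
        -8.03472069e-02],
       [ 0.00000000e+00,  0.00000000e+00,  0.00000000e+00,
         1.00000000e+00]])}
0.1 [-0.70218494 -0.08332618  0.70236726 -0.08169026] [0.23636761 0.9362326  0.42148933]
```

View pics/top0.png

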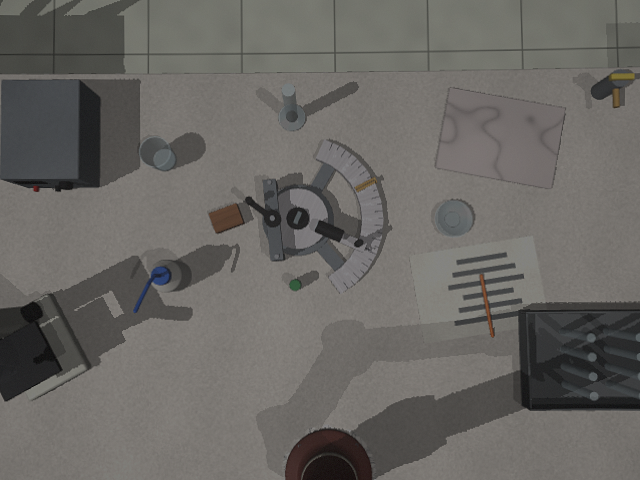

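View pics/side0.png

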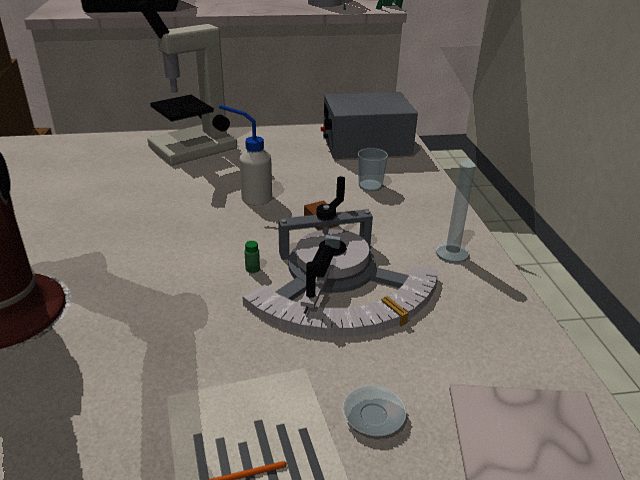

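The top view shows the pivot at about (297,217), the clamp knob at (272,218), the lever post at (249,200), the lamp post at (359,243) and the rider at (369,184). The wood box is at (226,218) and the vial at (295,285). The side view agrees. Next is an enlarged crop.

```bash
cat > h.py <<'E'
from station import *
import cv2,numpy as np
from scipy.spatial.transform import Rotation as Ro
def cam(n,pose=None):
    c=camera_info(n); K=np.array([[c['fx'],0,c['cx']],[0,c['fy'],c['cy']],[0,0,1]]); d=c['dist_coeffs']
    if n=='wrist':
        p,q=pose; T=np.eye(4); T[:3,:3]=Ro.from_quat(q).as_matrix(); T[:3,3]=p
        Ti=np.linalg.inv(T@c['T_tool_cam']); return K,d,Ti[:3,:3],Ti[:3,3]
    return K,d,np.array(c['R']),np.array(c['t'])
def back(C,uv,z):
    K,d,R,t=C; u=cv2.undistortPoints(np.array([[uv]],float),K,d)[0,0]
    r=R.T@np.array([u[0],u[1],1]); o=-R.T@t; return o+r*(z-o[2])/r[2]
def proj(C,X):
    K,d,R,t=C; return cv2.projectPoints(np.array(X,float).reshape(-1,3),cv2.Rodrigues(R)[0],t,K,d)[0].reshape(-1,2)
E
python3 - <<'E'
from h import *
im=cv2.imread('pics/top0.png')[130:280,205:405]
cv2.imwrite('pics/top0c.png',cv2.resize(im,None,fx=4,fy=4,interpolation=cv2.INTER_CUBIC))
C=cam('top')
for n,uv,z in [('piv',(297,217),.055),('clamp',(272,218),.11),('lever',(249,200),.138),('lamp',(359,243),.108),('rider',(369,184),.026)]:
    print(n,back(C,uv,z).round(4))
E
```

```text
piv [0.5892 0.0638 0.055 ]
clamp [0.5816 0.1172 0.11  ]
lever [0.6179 0.1643 0.138 ]
lamp [ 0.5246 -0.0727  0.108 ]
rider [ 0.6685 -0.1056  0.026 ]
```

View pics/top0c.png

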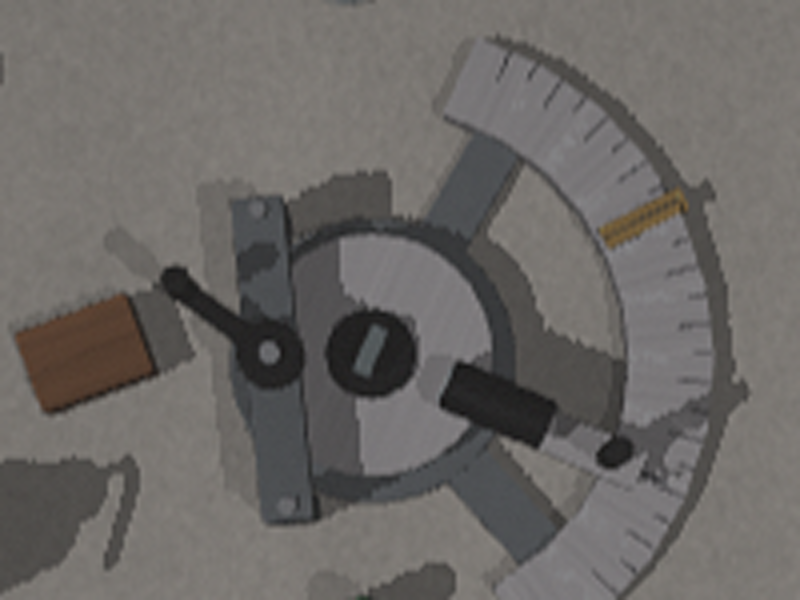

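Run:
```python
from h import *
C=cam('top'); P=lambda x,y,z: back(C,(x/4+205-.4,y/4+130-.4),z)
a=P(259,208,.084);b=P(288,506,.084); m=(a+b)/2
ux=(a-b)[:2]; print('bolts',a.round(4),b.round(4),np.linalg.norm(ux)); ux/=np.linalg.norm(ux); uy=np.array([-ux[1],ux[0]])
print('yaw',np.arctan2(ux[1],ux[0]),'mid',m,'piv from bridge',m[:2]-.055*uy)
cl=P(269,352,.102);lv=P(174,281,.138);lp=P(612,450,.108)
print('clamp',cl,'lever',lv,np.linalg.norm((lv-cl)[:2]))
print('lamp',lp); r1=P(604,240,.026);r2=P(685,200,.026);print('rider ends',r1,r2,(r1+r2)/2)
for z in(.05,.06,.07): print('cap',z,P(372,353,z))
pts=np.array([P(x,y,.02)[:2] for x,y in[(486,38),(586,86),(650,147),(697,217),(716,290),(712,380),(690,470)]])
A=np.c_[2*pts,np.ones(len(pts))];s=np.linalg.lstsq(A,(pts**2).sum(1),rcond=None)[0];print('arc',s[:2],np.sqrt(s[2]+s[:2]@s[:2]))
# ,pose to look from: above between
q=arm.read_eef_rot();print(Ro.from_quat(q).as_matrix().round(3))
```

```text
bolts [0.6667 0.1245 0.084 ] [0.4989 0.1094 0.084 ] 0.16843431106241827
yaw 0.08938355252722958 mid [0.58280309 0.11693924 0.084     ] piv from bridge [0.58771264 0.0621588 ]
clamp [0.58333918 0.11813323 0.102     ] lever [0.61822262 0.16620851 0.138     ] 0.059397701123528414
lamp [ 0.52663039 -0.06968165  0.108     ]
rider ends [ 0.65555955 -0.07388341  0.026     ] [ 0.67869508 -0.12189436  0.026     ] [ 0.66712731 -0.09788888  0.026     ]
cap 0.05 [0.5877792  0.06259991 0.05      ]
cap 0.06 [0.58669539 0.06235336 0.06      ]
cap 0.07 [0.58561157 0.06210682 0.07      ]
arc [0.60132205 0.04195621] 0.1828008231055478
[[-0.001  0.232 -0.973]
 [ 0.002 -0.973 -0.232]
 [-1.    -0.002 -0.   ]]
```

```bash
cat >> h.py <<'E'
PIV=np.array([.5875,.0623]); CL=np.array([.5828,.1176]); YAW=.089
def ori(ang,s=1):
    "tool down, tool z along s*(cos ang, sin ang)"
    z=s*np.array([np.cos(ang),np.sin(ang),0]);x=np.array([0,0,-1.]);return Ro.from_matrix(np.c_[x,np.cross(z,x),z]).as_quat()
def lev_ang(th): return YAW+np.pi/2+1.3-th          # world angle of lever
def lamp_ang(sw): return YAW-np.pi/2+sw
def pt(c,r,a,z): return np.array([c[0]+r*np.cos(a),c[1]+r*np.sin(a),z])
def look(name):
    pose=(arm.read_tool_pos(),arm.read_eef_rot()); im=snapshot('wrist'); cv2.imwrite(f'pics/{name}.png',im); return im,cam('wrist',pose)
E
python3 - <<'E'
from h import *
for s in(1,-1):
  for th in(2.02,1.2,.2):
    a=lev_ang(th); j=arm.ik(pt(CL,.06,a,.176),ori(a,s)); print(s,th,None if j is None else np.round(j,2))
  for sw in(-.5,.45):
    a=lamp_ang(sw); j=arm.ik(pt(PIV,.15,a,.142),ori(a,s)); print('lamp',s,sw,None if j is None else np.round(j,2))
E
```

```text
1 2.02 [ 0.27  1.02 -1.15  1.57  0.98  1.22  1.44]
1 1.2 [ 0.27  0.97 -1.15  1.7   0.97  1.15  2.16]
1 0.2 [-0.29  0.62 -0.01  1.87  0.01  0.66 -2.26]
lamp 1 -0.5 [ 0.27  0.67 -0.26  1.92  0.29  0.59 -0.59]
lamp 1 0.45 [ 0.35  0.87 -0.52  1.51  0.51  0.9   0.2 ]
-1 2.02 [-0.06  0.77 -0.42  1.58  0.38  0.87 -1.25]
-1 1.2 [ 0.03  0.76 -0.62  1.71  0.55  0.86 -0.64]
-1 0.2 [ 0.1   0.69 -0.63  1.86  0.57  0.78  0.35]
lamp -1 -0.5 [ 0.75  0.96 -1.15  1.91  1.05  1.04  1.85]
lamp -1 0.45 [-0.08  0.83  0.28  1.53 -0.28  0.82 -2.31]
```

Run:
```python
from h import *
a=lev_ang(2.02)
arm.movep(pt(CL,.06,a,.27),ori(a,-1)); print(arm.read_time(),arm.read_ft_force())
im,C=look('w1'); print(proj(C,[*[pt(CL,.06,a,z) for z in(.138,.12)],[*CL,.102]]).round(1))
```

```text
3.3333 [ 0.14148971 -0.13608917  0.51609569]
[[319.8 262.7]
 [320.  251.3]
 [320.3 326.2]]
```

View pics/w1.png

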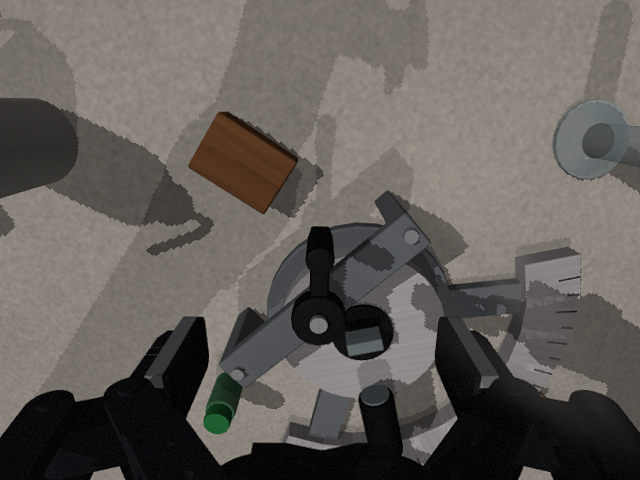

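The post cap is at (320,260) and the hub centre at (318,325). Both are within about 2 mm of the prediction, so I'm gripping and loosening.

```bash
cat >> h.py <<'E'
ZL=.177
def lead(ths,v=.06,s=-1):
    out=[]
    for th in ths:
        a=lev_ang(th); arm.line_to(pt(CL,.06,a,ZL),velocity=v,ori=ori(a,s))
        f=np.array(arm.read_ft_force()); t=np.array([np.sin(a),-np.cos(a),0]); r=np.array([np.cos(a),np.sin(a),0])
        out.append((th,f@t,f@r,f[2])); print('%.2f  tight %.2f rad %.2f z %.2f'%out[-1],flush=True)
        if np.linalg.norm(f)>45: print('STOP');break
    return out
E
python3 - <<'E'
from h import *
a=lev_ang(2.02)
arm.move_gripper(.5,60)
arm.line_to(pt(CL,.06,a,ZL),velocity=.15); print(arm.read_ft_force())
arm.move_gripper(0.0,50); print(arm.read_time(),arm.read_opening(),arm.read_ft_force(),arm.read_tool_pos())
lead(np.arange(1.9,.25,-.15)); print(arm.read_time())
E
```

```text
[-0.38665395  0.09094084 -0.11988347]
5.0 0.16962214805599407 [-0.34358591 -0.16031148  4.95007606] [0.61873659 0.16644318 0.1784468 ]
1.90  tight -0.20 rad -0.83 z 5.42
1.75  tight 0.00 rad 0.39 z 6.50
1.60  tight 0.49 rad 0.60 z 6.13
1.45  tight 1.67 rad 0.56 z 6.72
1.30  tight 2.39 rad 0.37 z 6.00
1.15  tight 1.52 rad 0.35 z 5.42
1.00  tight 2.22 rad 0.78 z 5.29
0.85  tight 1.79 rad 0.61 z 5.51
0.70  tight 2.68 rad 0.64 z 5.38
0.55  tight 2.41 rad -0.12 z 5.74
0.40  tight 2.65 rad 0.28 z 5.75
8.2667
```

Run:
```python
from h import *
import threading,time
a=lev_ang(.4); im,C=look('w2'); print(proj(C,[pt(CL,.06,a,.138),[*CL,.102]]).round(1))
log=[];stop=False
def rd():
    while not stop:
        try: log.append((arm.read_time(),*arm.read_ft_force()))
        except Exception as e: log.append(repr(e)); break
        time.sleep(.002)
th=threading.Thread(target=rd);th.start()
a=lev_ang(.55); arm.line_to(pt(CL,.06,a,ZL),velocity=.02,ori=ori(a,-1)); stop=True; th.join()
t=np.array([np.sin(a),-np.cos(a),0])
print(len(log)); 
for l in log[::max(1,len(log)//25)]: print(l if isinstance(l,str) else (round(l[0],3),round(float(np.dot(l[1:],t)),2)))
```

```text
[[316.5 371.9]
 [317.6 431.9]]
1
KeyError('t')
```

View pics/w2.png

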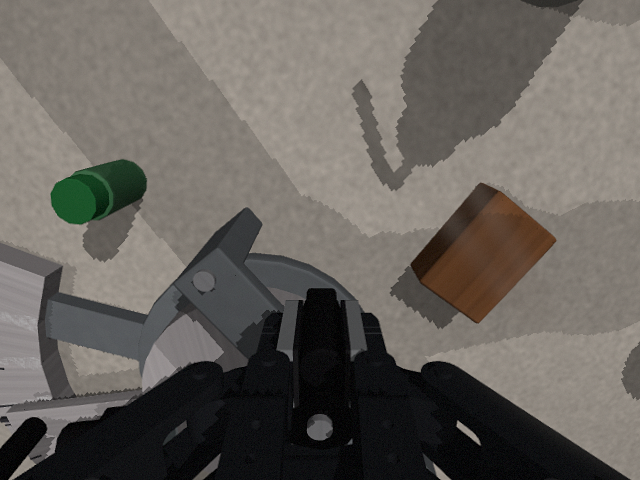

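The lever is held between the fingers and has come round to 0.40, so it is turning as commanded. Concurrent reads aren't supported. I'm testing how to read the push by small steps while the clamp is free.

Run:
```python
from h import *
print(arm.read_time(), arm.read_tool_pos(), pt(CL,.06,lev_ang(.55),ZL),arm.read_ft_force())
lead([.3],.1)
for d,v in((.01,.01),(.02,.1),(.02,.3),(.005,.05)):
    print(d,v,arm.read_time()); lead(arm_th:=[], v) if False else None
    s={.01:.32,.02:.36 if v<.2 else .44,.005:.52}[d]
    lead(s+d*np.arange(5),v)
print(arm.read_time())
a=lev_ang(.54);print(arm.read_tool_pos()-pt(CL,.06,a,ZL))
for i in range(3): arm.pause(.1); print(arm.read_ft_force())
```

```text
8.9167 [0.53833412 0.15859142 0.17837503] [0.53816148 0.15769243 0.177     ] [ 0.21690137 -0.0132891   7.14801703]
0.30  tight 3.04 rad -0.15 z 4.50
0.01 0.01 9.3167
0.32  tight 2.14 rad 0.01 z 7.13
0.33  tight -0.38 rad -0.49 z 8.90
0.34  tight -0.98 rad 0.85 z 8.74
0.35  tight -1.32 rad 0.67 z 8.56
0.36  tight -0.29 rad 0.04 z 8.37
0.02 0.1 10.5833
0.36  tight -0.16 rad 0.33 z 8.84
0.38  tight -0.47 rad -0.47 z 8.32
0.40  tight -1.03 rad 0.19 z 8.11
0.42  tight -0.92 rad -0.42 z 7.60
0.44  tight 0.60 rad 0.46 z 7.55
0.02 0.3 11.8333
0.44  tight -0.43 rad 0.00 z 8.13
0.46  tight -0.29 rad 0.43 z 7.93
0.48  tight -0.86 rad 0.34 z 8.11
0.50  tight -0.24 rad -0.77 z 8.66
0.52  tight -0.34 rad 0.09 z 7.50
0.005 0.05 13.0833
0.52  tight -1.57 rad 0.38 z 7.95
0.53  tight -1.19 rad 0.07 z 8.19
0.53  tight -0.36 rad 0.53 z 7.43
0.54  tight -0.04 rad 0.91 z 8.83
0.54  tight -1.05 rad -0.04 z 7.79
14.3333
[0.00012369 0.00082219 0.00135111]
[-1.2549076  -0.58187899  8.8885466 ]
[-0.61267443 -0.59812925  8.60389954]
[-1.06354178  0.4345995   9.68452492]
```

Run:
```python
from h import *
t0=arm.read_time()
arm.move_gripper(.23); print(arm.read_opening(),arm.read_ft_force(),arm.read_wrist_torque())
lead([.3],.1); print('torque',arm.read_wrist_torque())
lead([.40,.45,.5,.55,.58],.05); print('torque',arm.read_wrist_torque(),arm.read_opening())
for i in range(3): arm.pause(.1); print(arm.read_ft_force())
print(arm.read_time()-t0, arm.read_tool_pos()-pt(CL,.06,lev_ang(.58),ZL))
im,C=look('w3')
```

```text
0.23271832911328627 [-0.14641624  0.02093412 -0.21681397] [-0.03303621 -0.01455406 -0.05190629]
0.30  tight 5.60 rad -1.03 z -0.52
torque [ 0.83953007 -0.62457616 -0.04711948]
0.40  tight 0.20 rad 0.04 z -0.15
0.45  tight -3.21 rad -1.28 z -1.35
0.50  tight -6.51 rad -1.08 z 1.73
0.55  tight -6.74 rad -0.86 z 2.07
0.58  tight -7.36 rad -1.19 z 2.66
torque [-1.15325634  0.93361471 -0.01100656] 0.22618973016686106
[-4.40450967 -6.53980726  1.53847391]
[-4.66305857 -6.18355199  3.29336444]
[-4.13462758 -5.76132572  2.44957585]
2.1834000000000007 [-0.00213475 -0.00320791 -0.00102788]
```

The cage (loose jaws) gives clean readings: free push is about 7.2 N. The clamp is free, so I'm going to the lamp post.

Run:
```python
from h import *
lead([.52],.1); p=arm.read_tool_pos(); arm.line_to([p[0],p[1],.27],velocity=.2)
arm.move_gripper(.45)
a=lamp_ang(-.521); arm.movep(pt(PIV,.15,a,.22),ori(a,1)); print(arm.read_time(),arm.read_ft_force())
im,C=look('w4'); print(proj(C,[pt(PIV,.15,a,.108),pt(PIV,.15,a,.042),pt(PIV,.185,a,.032),pt(PIV,.178,-1.115,.026)]).round(1))
```

```text
0.52  tight -2.39 rad -0.42 z -1.00
18.9917 [ 1.46309367  0.65320055 -0.26326774]
[[322.8 282.9]
 [322.5 241. ]
 [322.2 283.9]
 [528.3 181. ]]
```

View pics/w4.png

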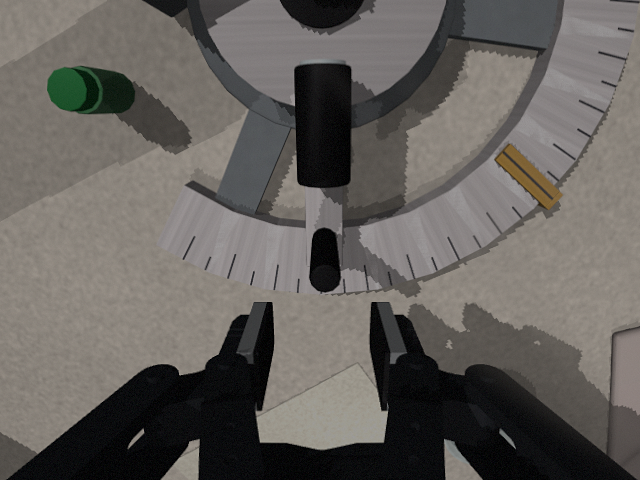

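The post top is at (324,277), the rider centre at (528,177) and its line runs from about (504,152) to (554,202). All are within 2 mm of the prediction. I'm gripping and swinging.

Run:
```python
from h import *
im=cv2.imread('pics/w4.png')
C=cam('wrist',(arm.read_tool_pos(),arm.read_eef_rot()))
# brass mask -> centroid and axis on z=.026
hsv=cv2.cvtColor(im,cv2.COLOR_BGR2HSV); m=(cv2.inRange(hsv,(12,110,80),(30,255,255))); m[:120]=0;m[230:]=0;m[:,:470]=0
ys,xs=np.nonzero(m); W=np.array([back(C,(x,y),.026)[:2] for x,y in zip(xs,ys)])
c=W.mean(0); u=np.linalg.svd(W-c,full_matrices=False)[2][0]; u*=np.sign(u[0]); 
d=PIV-c; print('n',len(xs),'c',c,'r',np.hypot(*d),'ang c',np.arctan2(-d[1],-d[0]),'axis ang',np.arctan2(u[1],u[0]),'axis miss pivot',d[0]*u[1]-d[1]*u[0])
aR=np.arctan2(-d[1],-d[0])
Z=.146; a=lamp_ang(-.521); arm.line_to(pt(PIV,.15,a,Z),velocity=.15)
arm.move_gripper(0.,25); print(arm.read_opening(),arm.read_ft_force(),arm.read_tool_pos()-pt(PIV,.15,a,Z))
for a in np.linspace(a,aR,8)[1:]:
    arm.line_to(pt(PIV,.15,a,Z),velocity=.12,ori=ori(a,1)); print(np.round(arm.read_ft_force(),1))
print('aR',aR,arm.read_time(),arm.read_tool_pos()-pt(PIV,.15,a,Z))
arm.move_gripper(.45); arm.line_to(pt(PIV,.15,a,.2),velocity=.2)
im,C=look('w5'); print(proj(C,[pt(PIV,r,a,z) for r,z in((.15,.108),(.185,.032),(.185,.026),(.155,.026),(.2,.026))]).round(1)); print(arm.read_time())
```

```text
n 1424 c [ 0.66706258 -0.09401849] r 0.1754014613691904 ang c -1.09999262735299 axis ang -1.1070320713586268 axis miss pivot 0.0012347185682625578
0.17878123751104238 [-1.03606064e+00 -4.89799445e-04  4.67605454e+00] [0.00082268 0.00019815 0.00116318]
[ 1.4 -0.   5.7]
[0.1 0.8 6.4]
[-0.   0.4  7.2]
[0.2 1.  7.1]
[0.2 0.8 6.6]
[-1.   0.7  5.8]
[ 0.9 -0.9  6.4]
aR -1.09999262735299 22.1667 [0.0003564  0.00054668 0.00114677]
[[322.6 297.9]
 [322.1 293.9]
 [322.1 290. ]
 [322.1 247.6]
 [322.1 310. ]]
22.9833
```

View pics/w5.png

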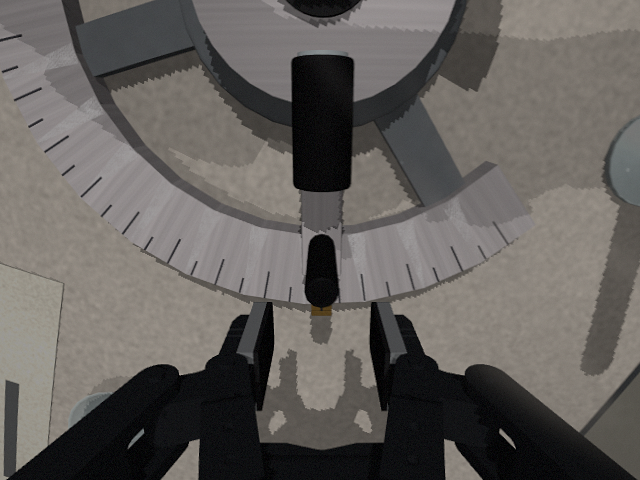

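The post (322,297) hides the pointer. I'm moving outward to look down on the tip.

Run:
```python
from h import *
a=-1.1
arm.line_to(pt(PIV,.27,a,.17),velocity=.25)
im,C=look('w6'); pr=proj(C,[pt(PIV,r,a,z) for r,z in((.15,.108),(.185,.032),(.155,.026),(.2,.026))]).round(1); print(pr,arm.read_time(),arm.read_tool_pos())
np.save('pose6.npy',np.r_[arm.read_tool_pos(),arm.read_eef_rot()])
x,y=pr[1].astype(int); x0,y0=max(0,x-70),max(0,y-60); print('crop',x0,y0)
cv2.imwrite('pics/w6c.png',cv2.resize(im[y0:y0+120,x0:x0+140],None,fx=5,fy=5,interpolation=cv2.INTER_CUBIC))
```

```text
[[324.8 -27. ]
 [323.5 102.9]
 [323.6  38.9]
 [323.4 133.6]] 23.675 [ 0.70951545 -0.17594845  0.16969809]
crop 253 42
```

View pics/w6c.png

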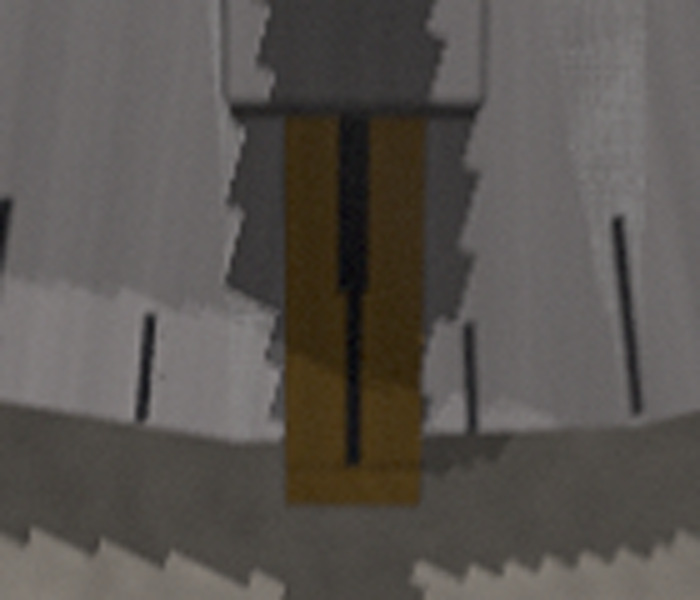

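The pointer (crop x=353) lies over the rider's line (x=353, brass edges 285 and 421), an error below 0.3 mm. Now I'm clamping.

```bash
cat > tight.py <<'E'
from h import *
import json
def step(th,n=4,v=.06):
    a=lev_ang(th); arm.line_to(pt(CL,.06,a,ZL),velocity=v,ori=ori(a,-1))
    F=[];
    for i in range(n):
        p=np.array(arm.read_tool_pos())[:2]-CL; w=np.arctan2(p[1],p[0]); f=np.array(arm.read_ft_force())
        F.append([f[0]*np.sin(w)-f[1]*np.cos(w), f[0]*np.cos(w)+f[1]*np.sin(w)]); arm.pause(.02)
    F=np.mean(F,0); act=lev_ang(0)-w; act=(act+np.pi)%(2*np.pi)-np.pi if act<0 else act
    print('%.2f act %.3f  F %.2f rad %.2f'%(th,act,-F[0],F[1]),flush=True); return act,-F[0]
E
python3 - <<'E'
from tight import *
p=arm.read_tool_pos(); arm.line_to([p[0],p[1],.25],velocity=.25)
a=lev_ang(.48); arm.movep(pt(CL,.06,a,.25),ori(a,-1)); f0=arm.read_ft_force()
arm.line_to(pt(CL,.06,a,ZL),velocity=.15); arm.move_gripper(.23); print(arm.read_opening(),f0,arm.read_ft_force(),arm.read_time())
step(.22,1,.1)
D=[step(th) for th in np.arange(.42,.70,.05)]
json.dump(D,open('D.json','w')); print(arm.read_time())
E
```

```text
0.23096095314188728 [ 0.06651936 -0.52547074 -0.39660634] [ 0.92128221  0.1000689  -0.0498925 ] 26.4917
0.22 act 0.273  F -4.93 rad -0.39
0.42 act 0.398  F 3.97 rad -1.18
0.47 act 0.431  F 6.46 rad -1.67
0.52 act 0.474  F 7.20 rad -1.41
0.57 act 0.522  F 7.37 rad -0.85
0.62 act 0.570  F 6.82 rad -1.12
0.67 act 0.620  F 6.79 rad -1.01
28.9167
```

Run:
```python
from tight import *
D=json.load(open('D.json')); th=.67
while th<2.75:
    th+=.08; D.append(step(th)); json.dump(D,open('D.json','w'))
    if D[-1][1]-7.05>4.3 or arm.read_time()>52: break
print(arm.read_time())
from scipy.optimize import curve_fit
X,Y=np.array(D[2:]).T
p,_=curve_fit(lambda x,b,k,x0:b+k*np.maximum(0,x-x0),X,Y,p0=[7.05,7,X[-1]-.6],bounds=([4,5,.5],[10,9,2.2])); print(p,'excess now',p[1]*(X[-1]-p[2]))
```

```text
0.75 act 0.702  F 6.40 rad -0.83
0.83 act 0.781  F 6.85 rad -0.76
0.91 act 0.861  F 6.45 rad -1.03
0.99 act 0.939  F 6.27 rad -0.60
1.07 act 1.018  F 6.34 rad -1.27
1.15 act 1.097  F 6.11 rad -1.06
1.23 act 1.175  F 6.27 rad -1.22
1.31 act 1.254  F 6.36 rad -1.34
1.39 act 1.332  F 6.16 rad -1.22
1.47 act 1.408  F 6.40 rad -1.44
1.55 act 1.483  F 7.05 rad -1.48
1.63 act 1.556  F 6.87 rad -1.76
1.71 act 1.630  F 7.97 rad -2.23
1.79 act 1.702  F 8.49 rad -2.47
1.87 act 1.773  F 9.06 rad -2.68
1.95 act 1.845  F 8.72 rad -3.08
2.03 act 1.915  F 9.39 rad -2.52
2.11 act 1.985  F 9.93 rad -3.43
2.19 act 2.055  F 10.31 rad -3.98
2.27 act 2.124  F 11.27 rad -3.38
2.35 act 2.192  F 11.55 rad -3.66
35.5667
[6.55684216 6.44504464 1.43999587] excess now 4.849327939154692
```

The bite fits at about 1.43, the local free push is about 6.3–6.5 N and it is now 11.5 N, an excess of about 5 N. I'm backing off without pushing the lever, then checking the pointer.

Run:
```python
from tight import *
step(2.165,2); arm.move_gripper(.45); print(arm.read_ft_force())
p=arm.read_tool_pos(); arm.line_to([p[0],p[1],.27],velocity=.2)
imL,CL_=look('w7'); 
a=-1.1; arm.movep(pt(PIV,.27,a,.25),ori(a,1)); arm.line_to(pt(PIV,.27,a,.17),velocity=.2)
im,C=look('w8'); print(arm.read_time(),arm.read_tool_pos())
A=cv2.resize(im[42:142,253:393],None,fx=4,fy=4,interpolation=cv2.INTER_CUBIC)
T=cv2.resize(snapshot('top')[150:270,200:400],(560,336),interpolation=cv2.INTER_CUBIC)[:200]
cv2.imwrite('pics/w8c.png',np.vstack([A,T]))
```

```text
2.17 act 2.163  F 0.09 rad 0.07
[ 0.14576822  0.19179467 -0.01998026]
38.9667 [ 0.71105202 -0.17739608  0.1719914 ]
```

View pics/w8c.png

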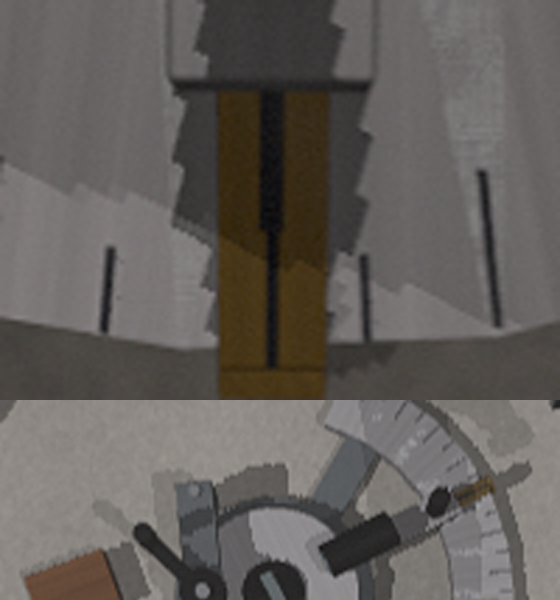

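The pointer (x=272) still stands on the rider's line (x=272, edges 218 and 328). The lever is back near 2.1, and the box hasn't moved. Raising clear and handing in.

Run:
```python
from h import *
p=arm.read_tool_pos(); arm.line_to([p[0],p[1],.28],velocity=.2); arm.pause(.3); print(arm.read_time(),arm.read_ft_force()); print(ticket.finish_job())
```

```text
40.0167 [ 0.18328782 -0.27482548 -0.09141222]
the job is handed in; nothing more can be done
None
```

The lamp arm is clamped with its pointer over the rider's line, and the job was handed in at 40 s of the allowed 72 s.

- **Loosening:** I turned the lever back to about 0.3–0.5 rad, well inside the free range, before touching the lamp arm.
- **Swing:** I led the lamp arm anticlockwise by its post onto the rider. The close-up showed the pointer on the line to within about 0.3 mm. A second close-up after clamping showed it still there and the rider in place under the pointer.
- **Clamping:** I led the lever round in loose jaws, so the wrist read only the push at the post. It took about 6.3–7 N free, began to bite at about 1.43 rad, and rose about 6.5 N per rad to 11.5 N. That is 4.9–5.2 N more than free, inside the 3.5–6.5 N window.

**Checks that were not clean:**
- The free push drifted from about 7.1 N to about 6.3 N over the travel. Measured against the higher value, the excess would be about 4.5 N, still inside the window.
- My first force readings, with the post gripped tightly, were much too low because the grip itself was turning the lever, so I discarded them.
- I checked the bench by eye only: the wooden box looked unmoved in the last crop. The vial, wash bottle and dish were outside that crop, and the robot was never sent close to them.

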